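# Pull stuck hose reducers apart and put them away by size

## Task

Three hose reducers are stuck one inside the other in the sloping inlet of the fume extractor. Pull them apart, clear the inlet, and stand each one upright, collar up, fully down in the foam pocket of its own size. Leave the other tools on the bench where they are.

Things in the scene. Friction and masses are not known exactly. Their poses are not given: they have to be found in the camera images.
- extractor: bench fume extractor: a blue steel box 220 mm deep (x), 240 mm wide (y), 137 mm high, bolted down, with a sloping aluminium front panel and a black carrying handle on its flat top (to 162 mm). Origin: centre of its underside; its x points to its back, so the panel faces its own -x and it is turned about z only
- inlet_mouth (a point): centre of the mouth of the black inlet stub, 66.5 mm outside diameter, standing 43 mm square off the sloping panel. Its z axis is the inlet axis, pointing outward: 27 degrees from vertical, leaning to the extractor's own -x. The three reducers are stuck in it on this axis, each pushed home with its collar against the rim below
- small_reducer: small hose reducer: orange tube 66 mm long, 33 mm bore. Lower 32 mm: plain spigot, 38 mm across; upper 34 mm: ribbed collar, 48 mm across. Origin: centre of the spigot's free end; z runs along the tube to the collar's face. Its spigot is stuck in the medium one, rubber lips hold it with about 8 N until drawn out 27 mm; clear after 32 mm. What holds it stays put
- medium_reducer: medium hose reducer: orange tube 66 mm long, 41.5 mm bore. Lower 32 mm: plain spigot, 46.5 mm across; upper 34 mm: ribbed collar, 56.5 mm across. Origin: centre of the spigot's free end; z runs along the tube to the collar's face. Its spigot is stuck in the large one, rubber lips hold it with about 13 N until drawn out 27 mm; clear after 32 mm. What holds it stays put
- large_reducer: large hose reducer: orange tube 66 mm long, 50 mm bore. Lower 32 mm: plain spigot, 55 mm across; upper 34 mm: ribbed collar, 65 mm across. Origin: centre of the spigot's free end; z runs along the tube to the collar's face. Its spigot is stuck in the inlet stub, rubber lips hold it with about 19 N until drawn out 27 mm; clear after 32 mm.
- small_pocket_hole0 (a point): centre of the mouth of the small reducer's storage pocket: a round hole 46 mm wide (8 mm wider than that reducer's spigot) and 18 mm deep with a yellow bottom, in a black foam block 96 x 92 mm, top 33 mm above the bench; z points up. The three blocks lie side by side, 94.5 mm apart along their y, in a low aluminium tray, in any order
- medium_pocket_hole0 (a point): centre of the mouth of the medium reducer's storage pocket: a round hole 54.5 mm wide (8 mm wider than that reducer's spigot) and 18 mm deep with a yellow bottom, in a black foam block 96 x 92 mm, top 33 mm above the bench; z points up. The three blocks lie side by side, 94.5 mm apart along their y, in a low aluminium tray, in any order
- large_pocket_hole0 (a point): centre of the mouth of the large reducer's storage pocket: a round hole 63 mm wide (8 mm wider than that reducer's spigot) and 18 mm deep with a yellow bottom, in a black foam block 96 x 92 mm, top 33 mm above the bench; z points up. The three blocks lie side by side, 94.5 mm apart along their y, in a low aluminium tray, in any order
- tray: the aluminium tray, 106 mm (x) x 292 mm (y), 24 mm high, fixed; origin at the centre of its underside
- spray_can: aerosol can, white and blue, 66 mm wide, 196 mm high, standing; loose, to be left alone; origin at the centre of its underside
- tape: grey and yellow tape measure, 89 x 100 x 53 mm; loose, to be left alone; origin at the centre of its underside
- magnet: blue arrow-shaped welding magnet, 26 x 87 x 19 mm; loose, to be left alone; origin at the centre of its underside

How it is judged:
By the outcome, as a careful person would: the job done as asked, in the order asked, and still so for the second after the job is handed in, with the robot touching nothing.
It also fails if it takes over 70 s, if anything falls off the work surface, if the arm or the gripper's body presses on something with over 40 N, if the wrist force passes 120 N, or if a joint passes its speed limit or range.

## Robot

A 6-joint arm with a two-finger parallel gripper is mounted at the origin on the work surface; the furniture and walls round the work are solid. World frame = base frame: x ahead of the robot, y to its left, z up, the work surface at z = 0. Lengths are in m, angles in degrees, forces in N, time in s.
With the tool pointing down it reaches from about 0.325 to 0.85 m from the base axis. Payload 15.5 kg.
Tool frame: the origin (TCP) lies on the centre line of the jaws, within the pads' length; the fingertips stand 17 mm ahead of it and the grasp point (between the pads) lies 2 mm behind it (env.finger_overhang is the distance from the TCP to the fingertips, in m); z points along the fingers, y is the line along which they close (so a half turn about z gives the same grasp; the last joint's range is limited). The gripper opens to 91 mm and grips with 3 to 60 N. Pads are 32 mm wide; open, the fingers measure 118 mm over their backs; the gripper's body (76 mm by 178 mm) begins 60 mm behind the grasp point.
Start: joints at [64.143, 28.281, 77.091, -0, 74.628, -5.472], TCP at [0.218, 0.586, 0.231] pointing down, gripper open.
Joint ranges: [-166.48, 166.48], [-47.26, 123.95], [12.59, 153.08], [-70.14, 250.14], [6.76, 159.57], [-176.63, 176.63]. Speed limits (degrees/s): [108.29, 108.29, 147.25, 172.46, 172.46, 172.46].

## Interface

Orientations are given as a 3x3 rotation matrix whose columns are the frame's x, y, z axes.
In Python, from station import env gives the robot as it stands.
- The arm moves only by the tool apply_moves, never from a script. Its argument "series" is a list of rows, each a list of 3 entries, a list of its own where there are three numbers: the opening, from 0 (shut) to 1 (fully open), then the shift along the tool's x, y, z as a fraction of full scale, then the turn, a rotation vector about the tool's x, y, z as a fraction of full scale. A call has exactly 10 rows; each row shifts and turns the commanded pose from where the row before left it, along the tool's axes as they then stand; what a row does not reach is not made up. Full scale, the value 1, is 500 mm for a shift and 180 degrees for a turn. A row lasts 1/10 s, in which the tool goes at most 50 mm and 8.59 degrees, less where a joint would pass 70% of its speed; a pose out of reach is approached as far as the arm can. A call with a number of a shift or a turn outside -1 to 1 is refused whole. A call with a gripper value outside its range is refused whole. The fingers move at their own pace and stop on an object; "newtons" is the grip in N (left out, the last holds). Time passes only in rows, so rows that do not move let the fingers close, or fill a call up. It gives the time, the measured TCP pose, the force, the opening and the grip force at its end, in the units of the state.
- env.state(): the state, without advancing time (a new reading comes with each control period).
- env.capture(name): name is "scene" or "top" or "wrist"; returns a dict with "img" (400x640x3 uint8, red, green, blue), "fx", "fy", "cx", "cy" (pixels), "pose" (4x4, takes a point from camera to world coordinates). Camera axes: x right, y up, looking along -z (the intrinsics and any distortion apply to the point x, -y, -z); pixel columns grow to the right and rows downward; lengths in m; the calibration is good to about 2 mm. A picture is of the moment at which its call begins. There is no depth.
- env.job_done(): hands the job in; it is judged then, once.
The state is a dict: "clock": time; "joint_positions": joint angles; "qvel": joint speeds; "tau": joint torques, N m; "ee_pos": TCP position; "tcp_rot": TCP orientation; "wrist_force": force on the tool from outside, world axes, zero at the start; "wrist_torque": the same for the moment, N m; "width": finger opening in m; "gripper_force": force on a finger pad.
Only numpy, scipy, OpenCV 4.12 (cv2) and the standard library are available. Lean on these libraries where they do the work, as an engineer would, in place of code of your own. Each camera call takes 0.05 s, during which the arm holds its last target. There are 200 camera calls.

## Working session

There is one attempt and no reset: what is moved stays moved. The work goes in short steps, Python scripts to look and compute and a tool call to move; the robot and the scene stay as the last step left them, time stands still between calls to the robot, and variables do not carry over. Pictures are saved under pics/ and viewed, at most 10 in all, crops included, and the job is handed in when it is done.

Besides the shell and the picture viewer there is one more tool, called after "Emit:" as name([rows], argument=value, ...), one row to a line, values as JSON. apply_moves: Moves the arm, as the interface text tells. Shift numbers are shares of 500 mm and turn numbers shares of 180 degrees, none past 1 either way. Its arguments: {"type":"object","properties":{"series":{"type":"array","items":{"type":"array"}},"newtons":{"type":"number"}},"required":["series"]}

```bash
mkdir -p pics; ls
cat > h.py <<'E'
import numpy as np, cv2
from station import env
def snap(n,f):
    c=env.capture(n); cv2.imwrite('pics/'+f+'.png',c['img'][:,:,::-1]); np.savez('pics/'+f+'.npz',**{k:np.array(v) for k,v in c.items()}); return c
def load(f): return dict(np.load('pics/'+f+'.npz',allow_pickle=True))
def ray(c,u,v):
    d=np.array([(u-c['cx'])/c['fx'],-(v-c['cy'])/c['fy'],-1.]); d=c['pose'][:3,:3]@d
    return c['pose'][:3,3],d/np.linalg.norm(d)
def plane(c,u,v,z):
    o,d=ray(c,u,v); return o+d*(z-o[2])/d[2]
def proj(c,p):
    q=c['pose'][:3,:3].T@(np.array(p)-c['pose'][:3,3]); return np.array([c['cx']+c['fx']*q[0]/-q[2], c['cy']+c['fy']*q[1]/q[2]])
E
python3 - <<'E'
from h import *
for n in ['scene','top']:
    c=snap(n,n+'0'); print(n,[k for k in c],c['fx'],c['fy'],c['cx'],c['cy'],c['pose'].round(3).tolist())
a=[load(n+'0')['img'] for n in ['scene','top']]
s=env.state(); print(s)
E
```

```text
pics
scene ['img', 'fx', 'fy', 'cx', 'cy', 'pose'] 426.33726842619814 426.33726842619814 318.4958657741229 190.01222166874877 [[0.911, 0.197, -0.363, 0.007], [-0.413, 0.434, -0.801, -1.08], [0.0, 0.879, 0.477, 0.731], [0.0, 0.0, 0.0, 1.0]]
top ['img', 'fx', 'fy', 'cx', 'cy', 'pose'] 378.17132264142157 378.17132264142157 317.379162041215 197.6993951482683 [[0.005, 0.981, -0.194, 0.299], [-1.0, 0.004, -0.005, -0.071], [-0.004, 0.194, 0.981, 1.087], [0.0, 0.0, 0.0, 1.0]]
{'clock': 0.1, 'joint_positions': array([ 6.41424540e+01,  2.83113792e+01,  7.71232839e+01, -7.62212751e-04,
        7.46254816e+01, -5.46953452e+00]), 'qvel': array([-0.00720959, -0.09279995, -0.1541371 ,  0.05949505, -0.05774538,
       -0.00186417]), 'tau': array([ 1.64168043e-03, -8.80231977e+01, -3.82542336e+01,  7.06572994e-02,
        4.83036577e-02,  2.11744810e-05]), 'ee_pos': array([0.21758005, 0.58557971, 0.23039902]), 'tcp_rot': array([[-9.37356116e-01,  3.48372378e-01, -4.46278150e-04],
       [ 3.48372653e-01,  9.37355638e-01, -9.50220082e-04],
       [ 8.72909105e-05, -1.04616571e-03, -9.99999449e-01]]), 'wrist_force': array([ 0.14350655,  0.46748893, -0.54489614]), 'wrist_torque': array([ 0.02000986, -0.00879465, -0.00534358]), 'gripper_force': 0.0, 'width': 0.09101149489429601}
```

View pics/top0.png

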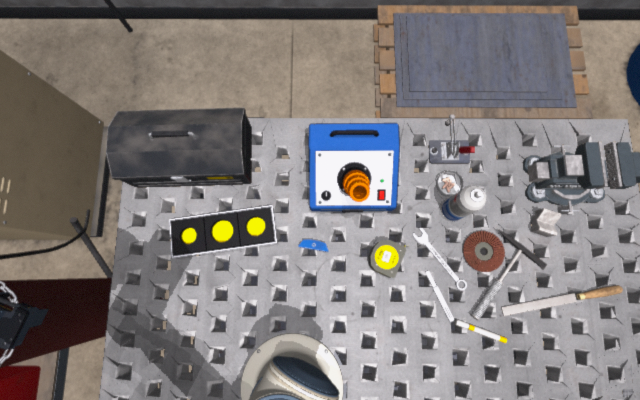

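View pics/scene0.png

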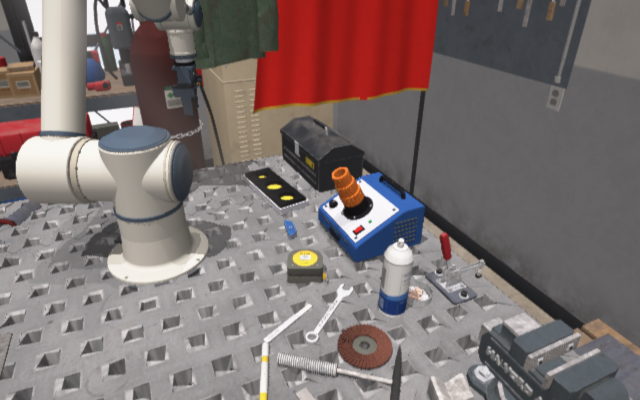

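The top view shows the extractor near (354,167) with the orange stack at (355,185). The yellow pockets are at (190,235), (223,231) and (257,226), and the tape (386,255), magnet (314,244) and can (465,203) stand nearby. The scene view shows the stack at (347,187), tilted toward the robot.

Run:
```python
from h import *
t=load('top0'); s=load('scene0')
def om(c,lo,hi,smin=120,vmin=60):
    h=cv2.cvtColor(c['img'],cv2.COLOR_RGB2HSV); return cv2.inRange(h,(lo,smin,vmin),(hi,255,255))
m=om(t,22,35); 
n,l,st,ce=cv2.connectedComponentsWithStats(m)
for i in range(1,n):
    if st[i,4]>60: print('yellow',st[i],ce[i].round(1),plane(t,*ce[i],0.015).round(4), plane(t,*ce[i],0.033).round(4), 'diam', (np.sqrt(st[i,4]*4/np.pi)*1.07/378).round(4))
for nm,c in (('top',t),('scene',s)):
    m=om(c,3,18,150,80); n,l,st,ce=cv2.connectedComponentsWithStats(m)
    for i in range(1,n):
        if st[i,4]>60: print(nm,'orange',st[i],ce[i].round(1))
# blue box
m=om(t,100,120,150,60); n,l,st,ce=cv2.connectedComponentsWithStats(m); 
i=1+np.argmax(st[1:,4]); print('blue',st[i]); 
cs,_=cv2.findContours((l==i).astype(np.uint8),0,1); c0=max(cs,key=cv2.contourArea); print(cv2.approxPolyDP(c0,4,True)[:,0].tolist(), cv2.minAreaRect(c0))
a=cv2.resize(t['img'][120:215,305:402],None,fx=5,fy=5,interpolation=2)
b=cv2.resize(s['img'][160:250,310:380],None,fx=5,fy=5,interpolation=2)[:450]
H=475; b=cv2.copyMakeBorder(b,0,a.shape[0]-b.shape[0],0,0,0); o=np.hstack([a,b])[:, :800]; cv2.imwrite('pics/c1.png',o[:,:,::-1]); print(o.shape)
tr=cv2.resize(t['img'][200:262,163:283],None,fx=6,fy=6,interpolation=2); cv2.imwrite('pics/c2.png',tr[:,:,::-1])
```

```text
yellow [207 176  26   4  64] [220.  177.4] [0.5695 0.2194 0.015 ] [0.5649 0.2145 0.033 ] diam 0.0256
yellow [246 216  20  20 313] [255.5 226. ] [0.4273 0.1104 0.015 ] [0.4252 0.1073 0.033 ] diam 0.0565
yellow [211 220  23  23 412] [222.2 230.8] [0.4131 0.2045 0.015 ] [0.4112 0.1999 0.033 ] diam 0.0648
yellow [181 227  16  18 219] [188.7 235.3] [0.3999 0.2989 0.015 ] [0.3982 0.2927 0.033 ] diam 0.0473
yellow [375 245  24  24 388] [386.3 256.7] [ 0.3425 -0.2596  0.015 ] [ 0.3417 -0.2564  0.033 ] diam 0.0629
top orange [343 170  27  32 661] [356.4 184.9]
scene orange [366  87  62  12 122] [396.5  91. ]
scene orange [254  96 107  17 220] [307.5 102.5]
scene orange [331 167  33  40 795] [346.9 186.8]
blue [ 309  124   90   87 3007]
[[311, 124], [311, 209], [394, 208], [397, 125]] ((353.5, 167.0), (86.0, 89.0), 90.0)
(475, 800, 3)
```

View pics/c1.png

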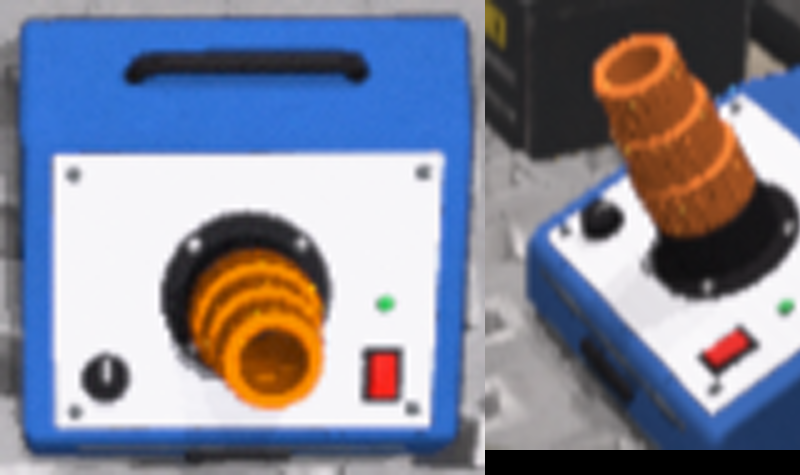

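View pics/c2.png

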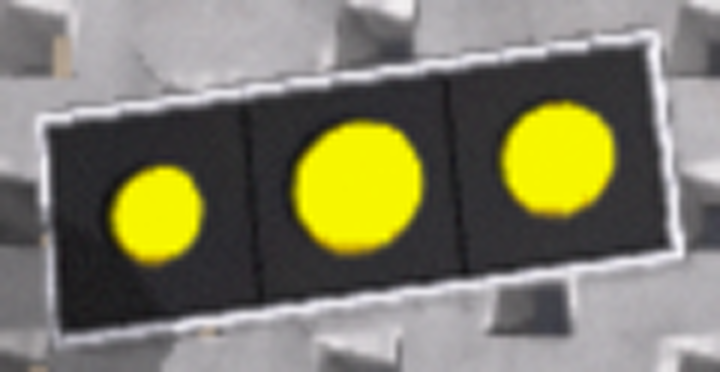

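The left pocket is small, the middle one large and the right one medium. In the crops, the face of the small reducer is centred at about (359.6,192) in the top view and (340.3,173.2) in the scene view.

Run:
```python
from h import *
t=load('top0'); s=load('scene0')
C=lambda u,v:(305+(u-2)/5,120+(v-2)/5)
S=lambda u,v:(310+(u-485-2)/5,160+(v-2)/5)
T=lambda u,v:(163+(u-2.5)/6,200+(v-2.5)/6)
for a,b,z in [((55,155),(443,152),.13),((55,428),(433,428),.04),((73,174),(423,172),.13),((75,411),(412,408),.05),((22,18),(470,18),.137)]:
    p=plane(t,*C(*a),z);q=plane(t,*C(*b),z);d=p-q;print('yaw',np.degrees(np.arctan2(-d[0],d[1])).round(2),np.linalg.norm(d).round(4),((p+q)/2).round(4))
def tri(u,v):
    o1,d1=ray(t,*u);o2,d2=ray(s,*v)
    x=np.linalg.lstsq(np.c_[d1,-d2],o2-o1,rcond=None)[0];p,q=o1+x[0]*d1,o2+x[1]*d2
    return ((p+q)/2).round(4),np.linalg.norm(p-q).round(4)
print('face',tri(C(273,360),S(636,66)))
print('red',tri(C(382,376),S(726,349)),'green',tri(C(385,303),S(785,306)),'knob',tri(C(105,378),S(602,219)))
cor=[plane(t,*T(*p),.024) for p in [(40,118),(657,33),(683,253),(60,340)]]
print('tray',np.mean(cor,0),[np.linalg.norm(cor[i]-cor[i-1]).round(4) for i in range(4)],[np.degrees(np.arctan2(*(cor[a]-cor[b])[:2])).round(2) for a,b in ((0,1),(3,2))])
# discs: centroid of pockets
for n,p in (('L',(359,187)),('S',(157,214)),('M',(559,158))): print(n,plane(t,*T(*p),.015).round(4),plane(t,*T(*p),.033).round(4))
```

```text
yaw 0.68 0.2051 [ 0.6156 -0.1634  0.13  ]
yaw 0.25 0.2123 [ 0.4842 -0.167   0.04  ]
yaw 0.56 0.1846 [ 0.6049 -0.1627  0.13  ]
yaw 0.76 0.1879 [ 0.4929 -0.166   0.05  ]
yaw 0.2 0.2385 [ 0.6887 -0.1621  0.137 ]
face (array([ 0.4846, -0.1644,  0.2239]), np.float64(0.0014))
red (array([ 0.5063, -0.2387,  0.0808]), np.float64(0.0006)) green (array([ 0.5425, -0.2384,  0.0988]), np.float64(0.0004)) knob (array([ 0.5042, -0.0884,  0.0835]), np.float64(0.001))
tray [0.41336128 0.2007354  0.024     ] [np.float64(0.1052), np.float64(0.2938), np.float64(0.1053), np.float64(0.2911)] [np.float64(-8.23), np.float64(-8.21)]
L [0.4133 0.2039 0.015 ] [0.4114 0.1993 0.033 ]
S [0.4001 0.2988 0.015 ] [0.3984 0.2926 0.033 ]
M [0.4275 0.1095 0.015 ] [0.4254 0.1065 0.033 ]
```

```bash
cat >> h.py <<'E'
from scipy.spatial.transform import Rotation as Ro
yw=np.radians(.6); rz=lambda a:Ro.from_euler('z',a,degrees=True).as_matrix()
def down(yaw):  # tool y at heading yaw, pointing down
    y=rz(yaw)@[1,0,0]; z=np.array([0,0,-1.]); return np.c_[np.cross(y,z),y,z]
th=np.radians(27); A=rz(.6)@[-np.sin(th),0,np.cos(th)]
TILT=np.c_[np.cross(rz(.6)@[np.cos(th),0,np.sin(th)],-A),rz(.6)@[np.cos(th),0,np.sin(th)],-A]
def plan(wps,p=None,R=None):  # wps: list of (pos,rot,rows,opening)
    s=env.state(); p=s['ee_pos'] if p is None else p; R=s['tcp_rot'] if R is None else R
    p=np.array(p);R=np.array(R); out=[]
    for tp,tR,n,g in wps:
        for k in range(n,0,-1):
            d=(R.T@(np.array(tp)-p)/k/.5).round(3); w=(Ro.from_matrix(R.T@tR).as_rotvec()/k/np.pi).round(3)
            out.append([g,(d+0).tolist(),(w+0).tolist()]); p=p+R@d*.5; R=R@Ro.from_rotvec(w*np.pi).as_matrix()
        print('max mm/deg row',np.abs(d).max()*500,np.linalg.norm(w)*180)
    for i in range(0,len(out),10): print(str(out[i:i+10]).replace(' ',''))
    return p,R
E
python3 - <<'E'
from h import *
plan([([.37,.2,.33],down(8.2),10,1)])
E
```

```text
max mm/deg row 41.5 6.12
[[1,[-0.055,-0.062,-0.02],[0.0,0.0,0.034]],[1,[-0.062,-0.055,-0.02],[0.0,0.0,0.034]],[1,[-0.067,-0.049,-0.02],[0.0,0.0,0.034]],[1,[-0.072,-0.041,-0.02],[0.0,0.0,0.034]],[1,[-0.076,-0.033,-0.02],[0.0,0.0,0.034]],[1,[-0.079,-0.025,-0.02],[0.0,0.0,0.034]],[1,[-0.081,-0.016,-0.02],[0.0,0.0,0.034]],[1,[-0.083,-0.007,-0.02],[0.0,0.0,0.034]],[1,[-0.083,0.001,-0.019],[0.0,0.0,0.035]],[1,[-0.083,0.01,-0.02],[0.0,0.0,0.034]]]
```

Emit:
apply_moves([
  [1, [-0.055, -0.062, -0.02], [0, 0, 0.034]],
  [1, [-0.062, -0.055, -0.02], [0, 0, 0.034]],
  [1, [-0.067, -0.049, -0.02], [0, 0, 0.034]],
  [1, [-0.072, -0.041, -0.02], [0, 0, 0.034]],
  [1, [-0.076, -0.033, -0.02], [0, 0, 0.034]],
  [1, [-0.079, -0.025, -0.02], [0, 0, 0.034]],
  [1, [-0.081, -0.016, -0.02], [0, 0, 0.034]],
  [1, [-0.083, -0.007, -0.02], [0, 0, 0.034]],
  [1, [-0.083, 0.001, -0.019], [0, 0, 0.035]],
  [1, [-0.083, 0.01, -0.02], [0, 0, 0.034]],
])

```text
clock: 1.1
ee_pos: [0.37, 0.1983, 0.3307]
tcp_rot: [[-0.139, 0.99, -0.0], [0.99, 0.139, -0.0], [-0.0, -0.0, -1.0]]
wrist_force: [1.1, 0.1, 0.4]
width: 0.0917
gripper_force: 0.0
```

Run:
```python
from h import *
c=snap('wrist','w1'); s=env.state(); print(s['ee_pos'],s['tcp_rot'].round(3).tolist(),s['joint_positions'].round(1),s['clock'])
print(c['pose'].round(3).tolist(),c['fx'])
h=cv2.cvtColor(c['img'],cv2.COLOR_RGB2HSV); m=cv2.inRange(h,(22,120,60),(35,255,255))
n,l,st,ce=cv2.connectedComponentsWithStats(m)
for i in range(1,n):
    if st[i,4]>200: print(st[i],ce[i].round(1),plane(c,*ce[i],.015).round(4),plane(c,*ce[i],.033).round(4))
# next: approach pose, 70mm above grasp
F=np.array([.4846,-.1644,.2239]); plan([(F+A*.09,TILT,10,1)])
```

```text
[0.37242851 0.1940637  0.33211267] [[-0.13, 0.992, 0.002], [0.992, 0.13, -0.002], [-0.002, 0.002, -1.0]] [19.5  5.5 94.5 -0.1 79.9 12.1] 1.15
[[0.991, -0.132, -0.037, 0.36], [0.137, 0.955, 0.264, 0.274], [0.0, -0.266, 0.964, 0.485], [0.0, 0.0, 0.0, 1.0]] 335.6960609984665
[ 339   69   36   38 1074] [356.7  87.4] [0.3989 0.297  0.015 ] [0.3974 0.2961 0.033 ]
[ 332  136   47   46 1685] [355.3 158.1] [0.4123 0.2029 0.015 ] [0.4103 0.2056 0.033 ]
[463 158  20  59 501] [472.8 186.2] [0.5868 0.1857 0.015 ] [0.5781 0.1891 0.033 ]
[ 335  206   39   34 1030] [354.5 222.6] [0.4267 0.1072 0.015 ] [0.4241 0.1136 0.033 ]
max mm/deg row 36.0 2.6208395601409866
[[1,[-0.073,0.005,0.006],[-0.015,-0.001,0.004]],[1,[-0.073,0.005,0.006],[-0.015,-0.001,0.004]],[1,[-0.073,0.006,0.007],[-0.015,-0.001,0.004]],[1,[-0.073,0.007,0.007],[-0.015,-0.001,0.004]],[1,[-0.073,0.007,0.008],[-0.015,-0.001,0.004]],[1,[-0.072,0.008,0.008],[-0.015,-0.001,0.004]],[1,[-0.072,0.008,0.009],[-0.015,-0.001,0.003]],[1,[-0.072,0.009,0.01],[-0.015,0.0,0.004]],[1,[-0.072,0.009,0.01],[-0.015,-0.001,0.003]],[1,[-0.072,0.009,0.011],[-0.014,0.0,0.004]]]
```

View pics/w1.png

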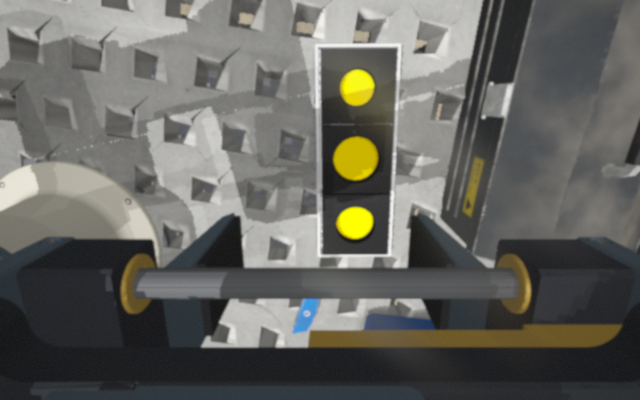

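The wrist view shows the three pockets at (357,87), (355,158) and (354,223), and they match the top-view positions within about 2 mm. I'm moving above the stack now.

Emit:
apply_moves([
  [1, [-0.073, 0.005, 0.006], [-0.015, -0.001, 0.004]],
  [1, [-0.073, 0.005, 0.006], [-0.015, -0.001, 0.004]],
  [1, [-0.073, 0.006, 0.007], [-0.015, -0.001, 0.004]],
  [1, [-0.073, 0.007, 0.007], [-0.015, -0.001, 0.004]],
  [1, [-0.073, 0.007, 0.008], [-0.015, -0.001, 0.004]],
  [1, [-0.072, 0.008, 0.008], [-0.015, -0.001, 0.004]],
  [1, [-0.072, 0.008, 0.009], [-0.015, -0.001, 0.003]],
  [1, [-0.072, 0.009, 0.01], [-0.015, 0, 0.004]],
  [1, [-0.072, 0.009, 0.01], [-0.015, -0.001, 0.003]],
  [1, [-0.072, 0.009, 0.011], [-0.014, 0, 0.004]],
])

```text
clock: 2.15
ee_pos: [0.4461, -0.1593, 0.3015]
tcp_rot: [[-0.023, 0.891, 0.454], [1.0, 0.02, 0.012], [0.002, 0.454, -0.891]]
wrist_force: [0.5, 1.1, -0.1]
width: 0.0915
gripper_force: 0.0
```

Run:
```python
from h import *
for _ in range(4): env.capture('top')
c=snap('wrist','w2'); s=env.state(); print(s['ee_pos'],s['tcp_rot'].round(3).tolist(),s['joint_positions'].round(1),s['clock'],s['wrist_force'])
print(TILT.round(3).tolist())
F=np.array([.4846,-.1644,.2239]);print('target',F+A*.09)
print(proj(c,F),c['pose'].round(3).tolist())
x=np.linalg.norm
cv2.imwrite('pics/w2c.png',cv2.resize(c['img'][100:400,140:540],None,fx=2,fy=2,interpolation=2)[:,:,::-1])
```

```text
[ 0.44590712 -0.15743112  0.30115709] [[-0.023, 0.892, 0.451], [1.0, 0.019, 0.013], [0.003, 0.451, -0.893]] [-39.    1.7 110.1  22.7  49.5 -52.3] 2.4 [-0.40216573  0.41831659  0.40039928]
[[-0.01, 0.891, 0.454], [1.0, 0.009, 0.005], [0.0, 0.454, -0.891]]
target [ 0.4437431  -0.16482787  0.30409059]
[324.99147904 215.47747336] [[0.892, 0.102, -0.439, 0.375], [0.015, 0.967, 0.255, -0.084], [0.451, -0.234, 0.861, 0.439], [0.0, 0.0, 0.0, 1.0]]
```

View pics/w2c.png

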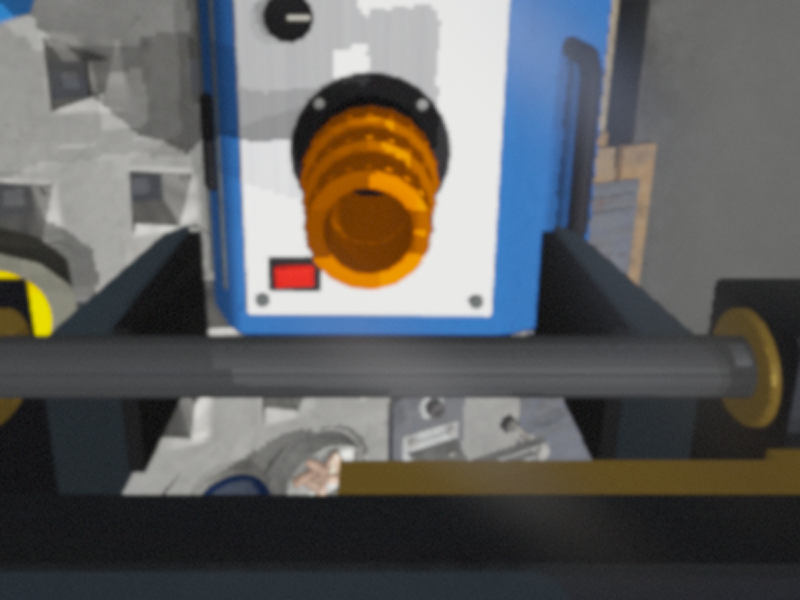

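The wrist view puts the small reducer's face centre at pixel (325,214.5). My estimate projects to (325.0,215.5) and the apparent size gives the same range, so the measurement is confirmed.

```bash
cat >> h.py <<'E'
F=np.array([.4846,-.1644,.2239]); G=lambda h:F+A*h   # height above small face
E
python3 - <<'E'
from h import *
plan([(G(.05),TILT,3,1),(G(-.014),TILT,4,1),(G(-.014),TILT,3,1)])
E
```

```text
max mm/deg row 12.5 0.2545584412271571
max mm/deg row 16.0 0.0
max mm/deg row 0.0 0.0
[[1,[-0.005,0.0,0.024],[0.0,-0.001,0.001]],[1,[-0.005,-0.001,0.024],[-0.001,-0.001,0.001]],[1,[-0.005,0.0,0.025],[0.0,-0.001,0.001]],[1,[0.0,0.0,0.032],[0.0,0.0,0.0]],[1,[0.0,0.0,0.032],[0.0,0.0,0.0]],[1,[0.0,0.0,0.032],[0.0,0.0,0.0]],[1,[0.0,0.0,0.032],[0.0,0.0,0.0]],[1,[0.0,0.0,0.0],[0.0,0.0,0.0]],[1,[0.0,0.0,0.0],[0.0,0.0,0.0]],[1,[0.0,0.0,0.0],[0.0,0.0,0.0]]]
```

Emit:
apply_moves([
  [1, [-0.005, 0, 0.024], [0, -0.001, 0.001]],
  [1, [-0.005, -0.001, 0.024], [-0.001, -0.001, 0.001]],
  [1, [-0.005, 0, 0.025], [0, -0.001, 0.001]],
  [1, [0, 0, 0.032], [0, 0, 0]],
  [1, [0, 0, 0.032], [0, 0, 0]],
  [1, [0, 0, 0.032], [0, 0, 0]],
  [1, [0, 0, 0.032], [0, 0, 0]],
  [1, [0, 0, 0], [0, 0, 0]],
  [1, [0, 0, 0], [0, 0, 0]],
  [1, [0, 0, 0], [0, 0, 0]],
])

```text
clock: 3.4
ee_pos: [0.4917, -0.1641, 0.2125]
tcp_rot: [[-0.012, 0.89, 0.455], [1.0, 0.012, 0.004], [-0.002, 0.455, -0.89]]
wrist_force: [-0.3, 0.1, -0.1]
width: 0.0909
gripper_force: 0.0
```

Run:
```python
from h import *
c=snap('wrist','w3'); s=env.state(); print(s['ee_pos'],s['tcp_rot'].round(3).tolist(),s['clock'],s['wrist_force'])
print(TILT.T@(s['ee_pos']-G(-.014))*1000)
```

```text
[ 0.49167138 -0.16437412  0.21254507] [[-0.012, 0.89, 0.455], [1.0, 0.011, 0.003], [-0.002, 0.455, -0.89]] 3.45 [-0.04654971 -0.05760865  0.42774779]
[-0.04816772  1.14550914 -0.67239358]
```

Emit:
apply_moves([
  [0, [0, 0, 0], [0, 0, 0]],
  [0, [0, 0, 0], [0, 0, 0]],
  [0, [0, 0, 0], [0, 0, 0]],
  [0, [0, 0, 0], [0, 0, 0]],
  [0, [0, 0, 0], [0, 0, 0]],
  [0, [0, 0, 0], [0, 0, 0]],
  [0, [0, 0, 0], [0, 0, 0]],
  [0, [0, 0, 0], [0, 0, 0]],
  [0, [0, 0, 0], [0, 0, 0]],
  [0, [0, 0, 0], [0, 0, 0]],
], newtons=30)

```text
clock: 4.45
ee_pos: [0.4908, -0.1644, 0.2113]
tcp_rot: [[-0.011, 0.891, 0.453], [1.0, 0.011, 0.004], [-0.001, 0.453, -0.891]]
wrist_force: [-9.8, -2.4, 3.6]
width: 0.0542
gripper_force: 30.0
```

Run:
```python
from h import *
c=snap('wrist','w4'); s=env.state(); print(s['ee_pos'],s['width'],s['gripper_force'],s['wrist_force'],s['wrist_torque'],TILT.T@(s['ee_pos']-G(-.014))*1000)
a=cv2.resize(c['img'][150:310,200:450],None,fx=3,fy=3,interpolation=2); t=snap('scene','s4')
cv2.imwrite('pics/w4c.png',a[:,:,::-1])
```

```text
[ 0.4907314  -0.16438671  0.21122231] 0.05474960587775667 30.01027882564813 [-8.79957896 -1.60956323  3.36015484] [-0.44517354  1.66440651 -0.09047933] [-0.05091851 -0.29260938  0.07941735]
```

View pics/w4c.png

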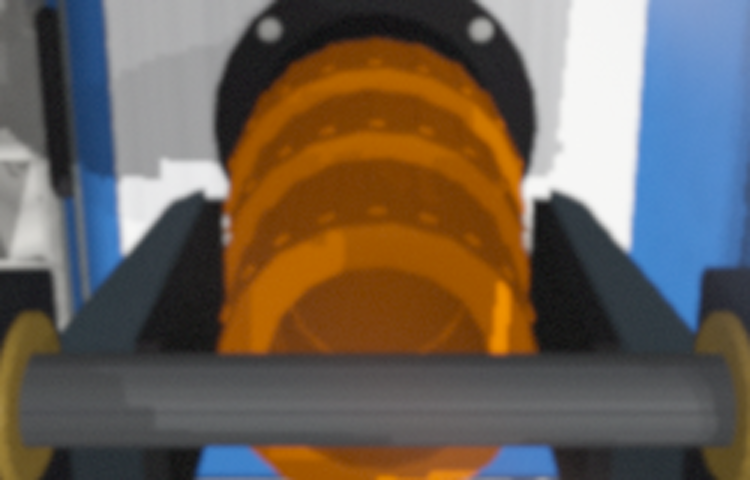

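The jaws stopped at 54 mm, not 48, so the fingertips are catching the medium collar's edge. I'll open, rise 5 mm along the axis and grip again.

Emit:
apply_moves([
  [0.75, [0, 0, 0], [0, 0, 0]],
  [0.75, [0, 0, 0], [0, 0, 0]],
  [0.75, [0, -0.002, -0.006], [0, 0, 0]],
  [0.75, [0, 0, -0.006], [0, 0, 0]],
  [0, [0, 0, 0], [0, 0, 0]],
  [0, [0, 0, 0], [0, 0, 0]],
  [0, [0, 0, 0], [0, 0, 0]],
  [0, [0, 0, 0], [0, 0, 0]],
  [0, [0, 0, 0], [0, 0, 0]],
  [0, [0, 0, 0], [0, 0, 0]],
], newtons=30)

```text
clock: 5.55
ee_pos: [0.4879, -0.1646, 0.2165]
tcp_rot: [[-0.011, 0.891, 0.454], [1.0, 0.011, 0.004], [-0.002, 0.454, -0.891]]
wrist_force: [-4.9, -1.1, 3.6]
width: 0.0477
gripper_force: 30.0
```

Run:
```python
from h import *
s=env.state(); print(s['ee_pos'],s['width'],s['gripper_force'],s['wrist_force'],s['wrist_torque'],TILT.T@(s['ee_pos']-G(-.014))*1000)
```

```text
[ 0.487863   -0.16461832  0.21649399] 0.04771043911242502 30.00087302140855 [-4.88709695 -1.05015243  3.64709296] [-0.21352542  0.8331831  -0.05535731] [-0.25247989 -0.4571039  -5.92094349]
```

Width is now 47.7 mm, so it is holding the small collar. Next I pull straight out along the axis.

Emit:
apply_moves([
  [0, [0, 0, -0.01], [0, 0, 0]],
  [0, [0, 0, -0.014], [0, 0, 0]],
  [0, [0, 0, -0.014], [0, 0, 0]],
  [0, [0, 0, -0.014], [0, 0, 0]],
  [0, [0, 0, -0.016], [0, 0, 0]],
  [0, [0, 0, -0.02], [0, 0, 0]],
  [0, [0, 0, -0.03], [0, 0, 0]],
  [0, [0, 0, -0.03], [0, 0, 0]],
  [0, [0, 0, -0.02], [0, 0, 0]],
  [0, [0, 0, 0], [0, 0, 0]],
])

```text
clock: 6.55
ee_pos: [0.4498, -0.1654, 0.2929]
tcp_rot: [[-0.011, 0.89, 0.456], [1.0, 0.011, 0.002], [-0.003, 0.456, -0.89]]
wrist_force: [0.4, -0.1, 0.1]
width: 0.0476
gripper_force: 30.0
```

```bash
cat >> h.py <<'E'
PL=np.array([.4125,.2022,0]); PS=np.array([.399,.2958,0]); PM=np.array([.426,.1086,0])
def up(p,z): return np.array([p[0],p[1],z])
E
python3 - <<'E'
from h import *
c=snap('scene','s5');w=snap('wrist','w5')
o=np.hstack([c['img'][130:260,270:400],cv2.resize(w['img'][100:300,200:460],(169,130))]); cv2.imwrite('pics/s5c.png',cv2.resize(o,None,fx=2.6,fy=2.6,interpolation=2)[:,:,::-1])
s=env.state(); print(s['ee_pos'],s['width'],s['wrist_force'],s['clock'])
D=down(8.2)
plan([(up(PS,.19),D,13,0),(up(PS,.11),D,4,0),(up(PS,.11),D,3,0)])
E
```

```text
[ 0.44981688 -0.16507248  0.29149636] 0.04755461648009557 [-0.75475107  0.42962351 -1.49575442] 6.65
max mm/deg row 36.0 2.1068459839295324
max mm/deg row 20.0 0.0
max mm/deg row 0.0 0.0
[[0,[0.071,-0.013,0.011],[0.012,0.001,-0.003]],[0,[0.071,-0.012,0.011],[0.012,0.001,-0.003]],[0,[0.071,-0.011,0.012],[0.011,0.001,-0.003]],[0,[0.071,-0.01,0.013],[0.012,0.001,-0.003]],[0,[0.071,-0.009,0.013],[0.011,0.001,-0.003]],[0,[0.071,-0.008,0.014],[0.012,0.001,-0.003]],[0,[0.072,-0.007,0.014],[0.011,0.001,-0.003]],[0,[0.071,-0.005,0.014],[0.012,0.001,-0.003]],[0,[0.072,-0.004,0.015],[0.011,0.0,-0.003]],[0,[0.071,-0.003,0.015],[0.012,0.001,-0.003]]]
[[0,[0.072,-0.002,0.015],[0.011,0.0,-0.004]],[0,[0.071,0.0,0.016],[0.012,0.001,-0.003]],[0,[0.072,0.0,0.015],[0.011,0.0,-0.004]],[0,[0.0,0.0,0.04],[0.0,0.0,0.0]],[0,[0.0,0.0,0.04],[0.0,0.0,0.0]],[0,[0.0,0.0,0.04],[0.0,0.0,0.0]],[0,[0.0,0.0,0.04],[0.0,0.0,0.0]],[0,[0.0,0.0,0.0],[0.0,0.0,0.0]],[0,[0.0,0.0,0.0],[0.0,0.0,0.0]],[0,[0.0,0.0,0.0],[0.0,0.0,0.0]]]
```

View pics/s5c.png

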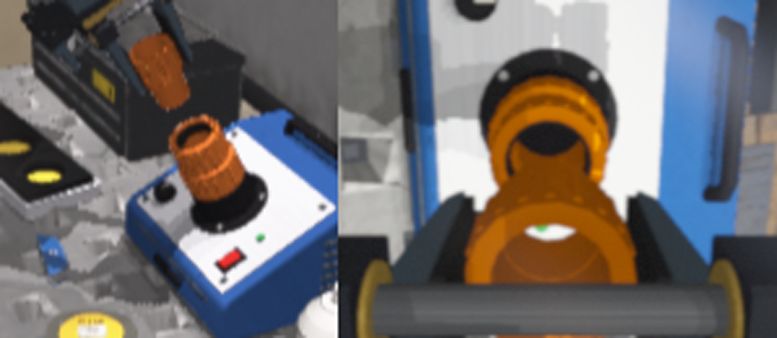

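The small reducer came out on its own, at about (160,70) in the crop, and the medium and large ones are still in the inlet. I'm carrying it to the left pocket.

Emit:
apply_moves([
  [0, [0.071, -0.013, 0.011], [0.012, 0.001, -0.003]],
  [0, [0.071, -0.012, 0.011], [0.012, 0.001, -0.003]],
  [0, [0.071, -0.011, 0.012], [0.011, 0.001, -0.003]],
  [0, [0.071, -0.01, 0.013], [0.012, 0.001, -0.003]],
  [0, [0.071, -0.009, 0.013], [0.011, 0.001, -0.003]],
  [0, [0.071, -0.008, 0.014], [0.012, 0.001, -0.003]],
  [0, [0.072, -0.007, 0.014], [0.011, 0.001, -0.003]],
  [0, [0.071, -0.005, 0.014], [0.012, 0.001, -0.003]],
  [0, [0.072, -0.004, 0.015], [0.011, 0, -0.003]],
  [0, [0.071, -0.003, 0.015], [0.012, 0.001, -0.003]],
])

```text
clock: 7.65
ee_pos: [0.4103, 0.1911, 0.2124]
tcp_rot: [[-0.11, 0.988, 0.104], [0.994, 0.11, 0.01], [-0.002, 0.105, -0.995]]
wrist_force: [-0.1, -0.5, -0.2]
width: 0.0477
gripper_force: 30.0
```

Emit:
apply_moves([
  [0, [0.072, -0.002, 0.015], [0.011, 0, -0.004]],
  [0, [0.071, 0, 0.016], [0.012, 0.001, -0.003]],
  [0, [0.072, 0, 0.015], [0.011, 0, -0.004]],
  [0, [0, 0, 0.04], [0, 0, 0]],
  [0, [0, 0, 0.04], [0, 0, 0]],
  [0, [0, 0, 0.04], [0, 0, 0]],
  [0, [0, 0, 0.04], [0, 0, 0]],
  [0, [0, 0, 0], [0, 0, 0]],
  [0, [0, 0, 0], [0, 0, 0]],
  [0, [0, 0, 0], [0, 0, 0]],
])

```text
clock: 8.65
ee_pos: [0.399, 0.2964, 0.1109]
tcp_rot: [[-0.144, 0.99, 0.001], [0.99, 0.144, 0.0], [0.0, 0.001, -1.0]]
wrist_force: [-0.2, 0.2, 0.1]
width: 0.0477
gripper_force: 30.0
```

```bash
cat >> h.py <<'E'
def orange(c,box=None):
    h=cv2.cvtColor(c['img'],cv2.COLOR_RGB2HSV); m=cv2.inRange(h,(3,150,60),(18,255,255))
    n,l,st,ce=cv2.connectedComponentsWithStats(m); return [(st[i].tolist(),ce[i].round(1).tolist()) for i in range(1,n) if st[i,4]>80]
E
python3 - <<'E'
from h import *
t=snap('top','t6');c=snap('scene','s6');w=snap('wrist','w6')
s=env.state(); print(s['ee_pos'],s['tcp_rot'].round(3).tolist(),s['width'],s['wrist_force'],s['clock'])
p=s['ee_pos']; D=down(8.2)
print('err',(p-up(PS,.11))*1000)
e=up(PS,.056)
for n,q in (('pocket',up(PS,.033)),('tcp',p)): print(n,proj(t,q),proj(c,q),proj(w,q))
a=[c['img'][140:220,230:330],w['img'][60:320,200:500]]
a=[cv2.resize(x,(400,320 if i==0 else 347),interpolation=2) for i,x in enumerate(a)]
a[0]=cv2.copyMakeBorder(a[0],0,27,0,0,0); cv2.imwrite('pics/s6c.png',np.hstack(a)[:,:,::-1])
E
```

```text
[0.39895913 0.29628354 0.11096764] [[-0.143, 0.99, 0.001], [0.99, 0.143, 0.0], [0.0, 0.001, -1.0]] 0.047846931974027715 [-0.0234008  -0.29223709  0.23724216] 8.8
err [-0.04087453  0.48354018  0.96764299]
pocket [187.61695784 235.01675843] [261.36125923 173.39456464] [324.70040504 210.75083697]
tcp [177.17380879 232.11457777] [259.9334715  153.96584697] [324.78637031 258.71147279]
```

View pics/s6c.png

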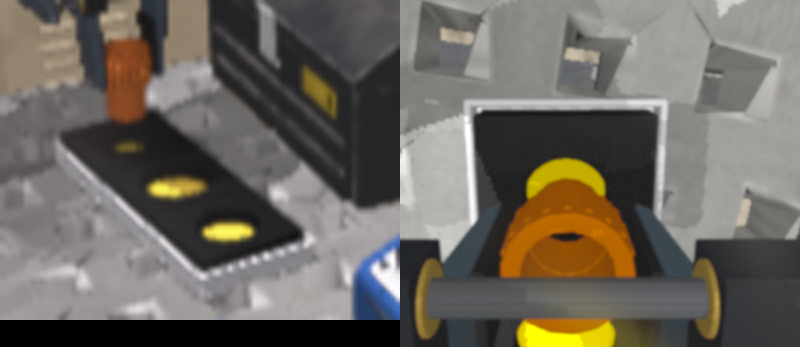

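The small reducer hangs straight and centred over its pocket. The pocket's yellow bottom shows just ahead of it at about (565,175) in the crop. Lowering.

Emit:
apply_moves([
  [0, [0, 0, 0.016], [0, 0, 0]],
  [0, [0, 0, 0.016], [0, 0, 0]],
  [0, [0, 0, 0.016], [0, 0, 0]],
  [0, [0, 0, 0.012], [0, 0, 0]],
  [0, [0, 0, 0.008], [0, 0, 0]],
  [0, [0, 0, 0.006], [0, 0, 0]],
  [0, [0, 0, 0.004], [0, 0, 0]],
  [0, [0, 0, 0.002], [0, 0, 0]],
  [0, [0, 0, 0], [0, 0, 0]],
  [0, [0, 0, 0], [0, 0, 0]],
])

```text
clock: 9.8
ee_pos: [0.3987, 0.2961, 0.0704]
tcp_rot: [[-0.143, 0.99, 0.001], [0.99, 0.143, -0.0], [-0.0, 0.0, -1.0]]
wrist_force: [-0.4, -0.8, -0.5]
width: 0.0473
gripper_force: 30.0
```

Emit:
apply_moves([
  [0, [0, 0, 0.002], [0, 0, 0]],
  [0, [0, 0, 0.002], [0, 0, 0]],
  [0, [0, 0, 0.001], [0, 0, 0]],
  [0, [0, 0, 0], [0, 0, 0]],
  [0, [0, 0, 0], [0, 0, 0]],
  [0, [0, 0, 0], [0, 0, 0]],
  [0, [0, 0, 0], [0, 0, 0]],
  [0, [0, 0, 0], [0, 0, 0]],
  [0, [0, 0, 0], [0, 0, 0]],
  [0, [0, 0, 0], [0, 0, 0]],
])

```text
clock: 10.8
ee_pos: [0.3987, 0.2961, 0.0682]
tcp_rot: [[-0.143, 0.99, 0.001], [0.99, 0.143, 0.0], [-0.0, 0.001, -1.0]]
wrist_force: [-3.2, -1.8, 12.3]
width: 0.048
gripper_force: 30.0
```

Contact at 12 N with the TCP at z = 0.068, which is the pocket floor. This also gives the true axial offset: the stack sits 4.4 mm further out than I first estimated. Release and rise.

Emit:
apply_moves([
  [0.8, [0, 0, -0.001], [0, 0, 0]],
  [0.8, [0, 0, 0], [0, 0, 0]],
  [0.8, [0, 0, 0], [0, 0, 0]],
  [0.8, [0, 0, 0], [0, 0, 0]],
  [0.8, [0, 0, -0.01], [0, 0, 0]],
  [0.8, [0, 0, -0.04], [0, 0, 0]],
  [1, [0, 0, -0.06], [0, 0, 0]],
  [1, [0, 0, -0.06], [0, 0, 0]],
  [1, [0, 0, -0.06], [0, 0, 0]],
  [1, [0, 0, 0], [0, 0, 0]],
])

```text
clock: 11.8
ee_pos: [0.4001, 0.297, 0.1869]
tcp_rot: [[-0.144, 0.99, 0.006], [0.99, 0.144, 0.003], [0.002, 0.006, -1.0]]
wrist_force: [-0.7, 0.7, -0.9]
width: 0.0912
gripper_force: 0.0
```

```bash
cat >> h.py <<'E'
F=F+.0044*A
E
python3 - <<'E'
from h import *
t=snap('top','t7');c=snap('scene','s7');w=snap('wrist','w7')
s=env.state(); print(s['ee_pos'],s['tcp_rot'].round(3).tolist(),s['width'],s['clock'])
for n,q in (('face',up(PS,.081)),('mid',up(PS,.05)),('medface',G(-.034))): print(n,proj(t,q),proj(c,q),proj(w,q))
print(orange(t),orange(c),orange(w))
plan([(G(.03),TILT,11,1),(G(-.0431),TILT,5,1),(G(-.0431),TILT,4,1)])
E
```

```text
[0.39830729 0.29587906 0.18292765] [[-0.143, 0.99, 0.0], [0.99, 0.143, -0.0], [-0.0, 0.0, -1.0]] 0.09106412114066928 11.95
face [181.48746627 233.27325143] [260.52171929 161.57231339] [325.12999117 200.83456549]
mid [185.50967541 234.41735119] [261.06672496 169.24698575] [325.08169754 190.80999757]
medface [358.02379872 188.1475454 ] [343.69343741 180.62041652] [364.75692656 779.25881382]
[([342, 169, 28, 30, 561], [355.8, 183.5]), ([172, 224, 24, 20, 333], [182.7, 234.0])] [([366, 87, 62, 12, 122], [396.5, 91.0]), ([284, 96, 77, 9, 155], [323.2, 100.8]), ([255, 161, 13, 17, 180], [261.2, 168.6]), ([335, 174, 29, 33, 597], [349.3, 191.2])] [([293, 160, 64, 67, 2790], [325.0, 195.0])]
max mm/deg row 42.5 2.6270135134787567
max mm/deg row 14.5 0.0
max mm/deg row 0.0 0.0
[[1,[-0.085,0.001,-0.013],[-0.014,-0.001,0.004]],[1,[-0.085,0.002,-0.013],[-0.014,-0.001,0.004]],[1,[-0.085,0.004,-0.012],[-0.014,-0.001,0.004]],[1,[-0.085,0.006,-0.012],[-0.013,-0.001,0.004]],[1,[-0.084,0.007,-0.011],[-0.014,-0.001,0.004]],[1,[-0.085,0.009,-0.011],[-0.013,-0.001,0.004]],[1,[-0.084,0.01,-0.01],[-0.014,-0.001,0.004]],[1,[-0.084,0.011,-0.009],[-0.013,-0.001,0.003]],[1,[-0.084,0.013,-0.008],[-0.014,-0.001,0.004]],[1,[-0.084,0.014,-0.008],[-0.013,0.0,0.003]]]
[[1,[-0.085,0.015,-0.007],[-0.014,-0.001,0.004]],[1,[0.0,0.0,0.029],[0.0,0.0,0.0]],[1,[0.0,0.0,0.029],[0.0,0.0,0.0]],[1,[0.0,0.0,0.029],[0.0,0.0,0.0]],[1,[0.0,0.0,0.03],[0.0,0.0,0.0]],[1,[0.001,0.0,0.029],[0.0,0.0,0.0]],[1,[0.0,0.0,0.0],[0.0,0.0,0.0]],[1,[0.0,0.0,0.0],[0.0,0.0,0.0]],[1,[0.0,0.0,0.0],[0.0,0.0,0.0]],[1,[0.0,0.0,0.0],[0.0,0.0,0.0]]]
```

The small reducer stands in its pocket: the wrist blob is at (325,195) where I expected about (325,196). On to the medium one.

Emit:
apply_moves([
  [1, [-0.085, 0.001, -0.013], [-0.014, -0.001, 0.004]],
  [1, [-0.085, 0.002, -0.013], [-0.014, -0.001, 0.004]],
  [1, [-0.085, 0.004, -0.012], [-0.014, -0.001, 0.004]],
  [1, [-0.085, 0.006, -0.012], [-0.013, -0.001, 0.004]],
  [1, [-0.084, 0.007, -0.011], [-0.014, -0.001, 0.004]],
  [1, [-0.085, 0.009, -0.011], [-0.013, -0.001, 0.004]],
  [1, [-0.084, 0.01, -0.01], [-0.014, -0.001, 0.004]],
  [1, [-0.084, 0.011, -0.009], [-0.013, -0.001, 0.003]],
  [1, [-0.084, 0.013, -0.008], [-0.014, -0.001, 0.004]],
  [1, [-0.084, 0.014, -0.008], [-0.013, 0, 0.003]],
])

```text
clock: 12.95
ee_pos: [0.4623, -0.1239, 0.2476]
tcp_rot: [[-0.022, 0.909, 0.416], [1.0, 0.021, 0.006], [-0.003, 0.416, -0.91]]
wrist_force: [1.1, 0.3, -0.5]
width: 0.091
gripper_force: 0.0
```

Emit:
apply_moves([
  [1, [-0.085, 0.015, -0.007], [-0.014, -0.001, 0.004]],
  [1, [0, 0, 0], [0, 0, 0]],
  [1, [0, 0, 0.029], [0, 0, 0]],
  [1, [0, 0, 0.029], [0, 0, 0]],
  [1, [0, 0, 0.029], [0, 0, 0]],
  [1, [0, 0, 0.03], [0, 0, 0]],
  [1, [0.001, 0, 0.029], [0, 0, 0]],
  [1, [0, 0, 0], [0, 0, 0]],
  [1, [0, 0, 0], [0, 0, 0]],
  [1, [0, 0, 0], [0, 0, 0]],
])

```text
clock: 13.95
ee_pos: [0.5022, -0.1637, 0.1899]
tcp_rot: [[-0.01, 0.891, 0.455], [1.0, 0.009, 0.004], [-0.001, 0.455, -0.891]]
wrist_force: [0.5, -0.4, 0.4]
width: 0.0913
gripper_force: 0.0
```

Run:
```python
from h import *
w=snap('wrist','w8');s=env.state(); print(s['ee_pos'],s['tcp_rot'].round(3).tolist(),s['wrist_force'],s['clock'])
print('off tool mm',TILT.T@(s['ee_pos']-G(-.0431))*1000, 'rotvec deg',Ro.from_matrix(s['tcp_rot'].T@TILT).as_rotvec(degrees=True))
```

```text
[ 0.50229697 -0.16380444  0.19014222] [[-0.01, 0.89, 0.455], [1.0, 0.009, 0.004], [-0.001, 0.455, -0.89]] [ 0.34230313 -0.1264842   0.75294374] 14.0
off tool mm [ 0.41021235  0.44709655 -0.58494727] rotvec deg [ 0.07662643  0.06220231 -0.00714661]
```

Emit:
apply_moves([
  [0, [0, -0.002, 0], [0, 0, 0]],
  [0, [0, 0, 0], [0, 0, 0]],
  [0, [0, 0, 0], [0, 0, 0]],
  [0, [0, 0, 0], [0, 0, 0]],
  [0, [0, 0, 0], [0, 0, 0]],
  [0, [0, 0, 0], [0, 0, 0]],
  [0, [0, 0, 0], [0, 0, 0]],
  [0, [0, 0, 0], [0, 0, 0]],
  [0, [0, 0, 0], [0, 0, 0]],
  [0, [0, 0, 0], [0, 0, 0]],
], newtons=40)

```text
clock: 15.0
ee_pos: [0.5015, -0.1639, 0.1893]
tcp_rot: [[-0.01, 0.89, 0.455], [1.0, 0.009, 0.004], [-0.001, 0.455, -0.891]]
wrist_force: [-5.3, -0.8, 5.0]
width: 0.0566
gripper_force: 40.0
```

Width 56.6 mm, so this is the medium collar. Pulling it out along the axis.

Emit:
apply_moves([
  [0, [0, 0, -0.01], [0, 0, 0]],
  [0, [0, 0, -0.014], [0, 0, 0]],
  [0, [0, 0, -0.014], [0, 0, 0]],
  [0, [0, 0, -0.014], [0, 0, 0]],
  [0, [0, 0, -0.016], [0, 0, 0]],
  [0, [0, 0, -0.02], [0, 0, 0]],
  [0, [0, 0, -0.03], [0, 0, 0]],
  [0, [0, 0, -0.04], [0, 0, 0]],
  [0, [0, 0, -0.04], [0, 0, 0]],
  [0, [0, 0, 0], [0, 0, 0]],
])

```text
clock: 16.0
ee_pos: [0.4564, -0.1647, 0.2799]
tcp_rot: [[-0.009, 0.889, 0.457], [1.0, 0.01, 0.002], [-0.003, 0.457, -0.889]]
wrist_force: [0.0, 0.2, -1.2]
width: 0.0563
gripper_force: 40.0
```

Run:
```python
from h import *
s=env.state(); c=snap('scene','s9'); print(s['ee_pos'],s['width'],s['wrist_force'],s['clock'],orange(c))
print('large face expected',proj(c,G(-.068)),'med face',proj(c,s['ee_pos']+A*.0135))
D=down(8.2)
plan([(up(PM,.17),D,11,0),(up(PM,.10),D,5,0),(up(PM,.10),D,4,0)])
```

```text
[ 0.45636828 -0.1647359   0.27987906] 0.056306104449918216 [ 0.01698388  0.2309949  -1.20133937] 16.0 [([366, 87, 62, 12, 122], [396.5, 91.0]), ([318, 96, 43, 8, 90], [339.9, 99.0]), ([321, 147, 26, 31, 479], [334.9, 162.6]), ([255, 161, 13, 17, 182], [261.2, 168.5]), ([339, 182, 25, 26, 404], [351.3, 195.3])]
large face expected [348.29268582 189.23576588] med face [328.39268554 151.74499048]
max mm/deg row 25.5 2.6270135134787567
max mm/deg row 14.0 0.0
max mm/deg row 0.0 0.0
[[0,[0.05,-0.014,0.015],[0.014,0.001,-0.004]],[0,[0.05,-0.012,0.016],[0.014,0.001,-0.004]],[0,[0.05,-0.011,0.017],[0.014,0.001,-0.004]],[0,[0.05,-0.009,0.017],[0.014,0.001,-0.004]],[0,[0.05,-0.008,0.018],[0.014,0.001,-0.004]],[0,[0.05,-0.007,0.018],[0.013,0.001,-0.004]],[0,[0.05,-0.005,0.018],[0.014,0.001,-0.004]],[0,[0.05,-0.004,0.019],[0.013,0.001,-0.003]],[0,[0.05,-0.003,0.019],[0.014,0.001,-0.004]],[0,[0.05,-0.001,0.02],[0.013,0.001,-0.003]]]
[[0,[0.051,0.0,0.019],[0.014,0.001,-0.004]],[0,[0.0,0.0,0.028],[0.0,0.0,0.0]],[0,[0.0,0.0,0.028],[0.0,0.0,0.0]],[0,[0.0,0.0,0.028],[0.0,0.0,0.0]],[0,[0.0,0.0,0.028],[0.0,0.0,0.0]],[0,[0.0,0.001,0.028],[0.0,0.0,0.0]],[0,[0.0,0.0,0.0],[0.0,0.0,0.0]],[0,[0.0,0.0,0.0],[0.0,0.0,0.0]],[0,[0.0,0.0,0.0],[0.0,0.0,0.0]],[0,[0.0,0.0,0.0],[0.0,0.0,0.0]]]
```

The medium reducer is out and the large one stayed put (blobs at (335,163) and (351,195)). Carrying it to the right pocket.

Emit:
apply_moves([
  [0, [0.05, -0.014, 0.015], [0.014, 0.001, -0.004]],
  [0, [0.05, -0.012, 0.016], [0.014, 0.001, -0.004]],
  [0, [0.05, -0.011, 0.017], [0.014, 0.001, -0.004]],
  [0, [0.05, -0.009, 0.017], [0.014, 0.001, -0.004]],
  [0, [0.05, -0.008, 0.018], [0.014, 0.001, -0.004]],
  [0, [0.05, -0.007, 0.018], [0.013, 0.001, -0.004]],
  [0, [0.05, -0.005, 0.018], [0.014, 0.001, -0.004]],
  [0, [0.05, -0.004, 0.019], [0.013, 0.001, -0.003]],
  [0, [0.05, -0.003, 0.019], [0.014, 0.001, -0.004]],
  [0, [0.05, -0.001, 0.02], [0.013, 0.001, -0.003]],
])

```text
clock: 17.05
ee_pos: [0.4281, 0.0853, 0.1779]
tcp_rot: [[-0.133, 0.99, 0.039], [0.991, 0.133, 0.004], [-0.001, 0.039, -0.999]]
wrist_force: [0.8, -0.1, -0.1]
width: 0.0563
gripper_force: 40.0
```

Emit:
apply_moves([
  [0, [0.051, 0, 0.019], [0.014, 0.001, -0.004]],
  [0, [0, 0, 0.028], [0, 0, 0]],
  [0, [0, 0, 0.028], [0, 0, 0]],
  [0, [0, 0, 0.028], [0, 0, 0]],
  [0, [0, 0, 0.028], [0, 0, 0]],
  [0, [0, 0.001, 0.028], [0, 0, 0]],
  [0, [0, 0, 0], [0, 0, 0]],
  [0, [0, 0, 0], [0, 0, 0]],
  [0, [0, 0, 0], [0, 0, 0]],
  [0, [0, 0, 0], [0, 0, 0]],
])

```text
clock: 18.05
ee_pos: [0.426, 0.1096, 0.0999]
tcp_rot: [[-0.144, 0.99, -0.002], [0.99, 0.144, 0.001], [0.002, -0.002, -1.0]]
wrist_force: [-1.0, 0.0, -1.4]
width: 0.0559
gripper_force: 40.0
```

Run:
```python
from h import *
w=snap('wrist','w10');s=env.state(); print(s['ee_pos'],s['tcp_rot'].round(3).tolist(),s['width'],s['wrist_force'],s['clock'])
print((s['ee_pos']-up(PM,.1))*1000,'shift to fix, tool mm',s['tcp_rot'].T@(up(PM,.071)-s['ee_pos'])*1000)
print('orange centre',orange(w),'tcp proj',proj(w,s['ee_pos']))
h=cv2.cvtColor(w['img'],cv2.COLOR_RGB2HSV); m=cv2.inRange(h,(22,120,60),(35,255,255))
n,l,st,ce=cv2.connectedComponentsWithStats(m)
for i in range(1,n):
    if st[i,4]>200: print(st[i],ce[i].round(1),plane(w,*ce[i],.015).round(4))
```

```text
[0.42590905 0.10956063 0.09984313] [[-0.144, 0.99, -0.002], [0.99, 0.144, 0.001], [0.002, -0.002, -1.0]] 0.05609074683389677 [-0.37089909  0.4988562  -0.31580508] 18.1
[-0.09094882  0.96062652 -0.15687315] shift to fix, tool mm [-1.01070972e+00  3.16695011e-03  2.88415585e+01]
orange centre [([266, 188, 120, 80, 4442], [325.3, 224.2]), ([289, 234, 73, 34, 1946], [325.2, 253.4]), ([287, 299, 77, 15, 761], [324.9, 305.0])] tcp proj [324.85276132 258.73685695]
[ 277   21  106  102 8221] [327.   71.9] [0.4135 0.2041 0.015 ]
[ 571   29   69  162 6053] [612.7 113.4] [0.6131 0.2055 0.015 ]
[288 176  74  29 883] [324.1 187.5] [0.423  0.1246 0.015 ]
[302 225  47  18 591] [325.2 233.7] [0.4289 0.0887 0.015 ]
```

Emit:
apply_moves([
  [0, [0, 0, 0.014], [0, 0, 0]],
  [0, [0, 0, 0.014], [0, 0, 0]],
  [0, [0, 0, 0.012], [0, 0, 0]],
  [0, [0, 0, 0.008], [0, 0, 0]],
  [0, [0, 0, 0.005], [0, 0, 0]],
  [0, [0, 0, 0.003], [0, 0, 0]],
  [0, [0, 0, 0.002], [0, 0, 0]],
  [0, [0, 0, 0.001], [0, 0, 0]],
  [0, [0, 0, 0], [0, 0, 0]],
  [0, [0, 0, 0], [0, 0, 0]],
])

```text
clock: 19.1
ee_pos: [0.4251, 0.1096, 0.0712]
tcp_rot: [[-0.144, 0.99, -0.003], [0.99, 0.144, 0.001], [0.002, -0.002, -1.0]]
wrist_force: [-10.9, -0.9, 49.6]
width: 0.0565
gripper_force: 40.0
```

Contact a little early, at 50 N: it is on the floor, having probably slipped about 2 mm in the grip. I'll ease off and release.

Emit:
apply_moves([
  [0, [0, 0, -0.002], [0, 0, 0]],
  [0, [0, 0, 0], [0, 0, 0]],
  [0.85, [0, 0, 0], [0, 0, 0]],
  [0.85, [0, 0, 0], [0, 0, 0]],
  [0.85, [0, 0, 0], [0, 0, 0]],
  [0.85, [0, 0, -0.01], [0, 0, 0]],
  [1, [0, 0, -0.03], [0, 0, 0]],
  [1, [0, 0, -0.05], [0, 0, 0]],
  [1, [0, 0, -0.05], [0, 0, 0]],
  [1, [0, 0, -0.04], [0, 0, 0]],
])

```text
clock: 20.1
ee_pos: [0.4259, 0.1094, 0.1624]
tcp_rot: [[-0.144, 0.99, -0.002], [0.99, 0.144, 0.001], [0.002, -0.002, -1.0]]
wrist_force: [0.9, -0.4, -0.2]
width: 0.091
gripper_force: 0.0
```

Run:
```python
from h import *
t=snap('top','t11');c=snap('scene','s11');w=snap('wrist','w11')
s=env.state(); print(s['ee_pos'],s['tcp_rot'].round(3).tolist(),s['clock'])
for n,q in (('face',up(PM,.081)),('mid',up(PM,.05)),('Sface',up(PS,.081)),('Smid',up(PS,.05))): print(n,proj(t,q),proj(c,q),proj(w,q))
print(orange(t),orange(c),orange(w))
plan([(G(-.03),TILT,9,1),(G(-.0771),TILT,4,1)])
```

```text
[0.42646118 0.10950249 0.16198926] [[-0.144, 0.99, -0.0], [0.99, 0.144, 0.002], [0.002, -0.0, -1.0]] 20.25
face [252.04934932 223.51390005] [285.50450682 181.68047931] [323.30150586 209.50408722]
mid [253.996798   224.93784788] [285.84436536 189.89954757] [323.45327503 197.88872815]
Sface [181.48746627 233.27325143] [260.52171929 161.57231339] [322.7126307  -95.44789942]
Smid [185.50967541 234.41735119] [261.06672496 169.24698575] [322.97491977 -69.64147261]
[([343, 170, 27, 27, 436], [355.7, 183.1]), ([256, 215, 8, 19, 88], [259.6, 223.7]), ([172, 225, 24, 19, 312], [183.0, 234.4])] [([366, 87, 62, 12, 122], [396.5, 91.0]), ([298, 96, 63, 9, 129], [330.2, 100.3]), ([255, 161, 13, 17, 185], [261.3, 168.5]), ([277, 179, 18, 21, 270], [285.9, 189.8]), ([339, 182, 25, 26, 415], [351.3, 194.9])] [([284, 160, 79, 80, 3630], [323.4, 200.3])]
max mm/deg row 30.5 3.1946830828737927
max mm/deg row 12.0 0.0
[[1,[-0.062,0.007,-0.009],[-0.017,-0.001,0.005]],[1,[-0.062,0.008,-0.008],[-0.017,-0.001,0.005]],[1,[-0.062,0.009,-0.008],[-0.017,-0.001,0.005]],[1,[-0.062,0.011,-0.007],[-0.016,-0.001,0.004]],[1,[-0.062,0.012,-0.006],[-0.017,-0.001,0.005]],[1,[-0.062,0.013,-0.005],[-0.016,-0.001,0.004]],[1,[-0.062,0.014,-0.004],[-0.017,-0.001,0.005]],[1,[-0.062,0.015,-0.003],[-0.016,-0.002,0.004]],[1,[-0.061,0.016,-0.002],[-0.017,-0.001,0.005]],[1,[0.0,0.0,0.023],[0.0,0.0,0.0]]]
[[1,[0.0,0.0,0.024],[0.0,0.0,0.0]],[1,[0.0,0.0,0.023],[0.0,0.0,0.0]],[1,[0.0,0.0,0.024],[0.0,0.0,0.0]]]
```

The medium reducer is seated: its scene blob is at (285.9,189.8) against an expected (285.8,189.9). Next is the large one, adding a 25 mm lift first for clearance.

Emit:
apply_moves([
  [1, [0, 0, -0.05], [0, 0, 0]],
  [1, [-0.062, 0.007, -0.009], [-0.017, -0.001, 0.005]],
  [1, [-0.062, 0.008, -0.008], [-0.017, -0.001, 0.005]],
  [1, [-0.062, 0.009, -0.008], [-0.017, -0.001, 0.005]],
  [1, [-0.062, 0.011, -0.007], [-0.016, -0.001, 0.004]],
  [1, [-0.062, 0.012, -0.006], [-0.017, -0.001, 0.005]],
  [1, [-0.062, 0.013, -0.005], [-0.016, -0.001, 0.004]],
  [1, [-0.062, 0.014, -0.004], [-0.017, -0.001, 0.005]],
  [1, [-0.062, 0.015, -0.003], [-0.016, -0.002, 0.004]],
  [1, [-0.061, 0.016, -0.002], [-0.017, -0.001, 0.005]],
])

```text
clock: 21.25
ee_pos: [0.4954, -0.1657, 0.2241]
tcp_rot: [[-0.009, 0.892, 0.453], [1.0, 0.007, 0.005], [0.001, 0.453, -0.892]]
wrist_force: [0.3, 0.5, 0.0]
width: 0.0913
gripper_force: 0.0
```

Emit:
apply_moves([
  [1, [0, -0.025, 0], [0, 0, 0]],
  [1, [0, 0, 0], [0, 0, 0]],
  [1, [0, 0, 0.03], [0, 0, 0]],
  [1, [0, 0, 0.035], [0, 0, 0]],
  [1, [0, 0, 0.035], [0, 0, 0]],
  [1, [0, 0, 0.023], [0, 0, 0]],
  [1, [0, 0, 0.015], [0, 0, 0]],
  [1, [0, 0, 0], [0, 0, 0]],
  [1, [0, 0, 0], [0, 0, 0]],
  [1, [0, 0, 0], [0, 0, 0]],
])

```text
clock: 22.25
ee_pos: [0.5157, -0.164, 0.158]
tcp_rot: [[-0.01, 0.892, 0.452], [1.0, 0.008, 0.005], [0.001, 0.452, -0.892]]
wrist_force: [-0.4, -0.5, -0.4]
width: 0.0912
gripper_force: 0.0
```

Run:
```python
from h import *
s=env.state(); print(s['ee_pos'],s['wrist_force'],s['clock'])
print('off tool mm',TILT.T@(s['ee_pos']-G(-.0771))*1000, 'rotvec deg',Ro.from_matrix(s['tcp_rot'].T@TILT).as_rotvec(degrees=True))
```

```text
[ 0.51569621 -0.16403189  0.15796333] [-0.43384725 -0.54853281 -0.41280204] 22.25
off tool mm [ 0.04245858 -2.2257769   0.16836372] rotvec deg [-0.10370968 -0.03477614 -0.05643856]
```

Emit:
apply_moves([
  [0, [0, 0.002, -0.001], [0, 0, 0]],
  [0, [0, 0, 0], [0, 0, 0]],
  [0, [0, 0, 0], [0, 0, 0]],
  [0, [0, 0, 0], [0, 0, 0]],
  [0, [0, 0, 0], [0, 0, 0]],
  [0, [0, 0, 0], [0, 0, 0]],
  [0, [0, 0, 0], [0, 0, 0]],
  [0, [0, 0, 0], [0, 0, 0]],
  [0, [0, 0, 0], [0, 0, 0]],
  [0, [0, 0, 0], [0, 0, 0]],
], newtons=55)

```text
clock: 23.25
ee_pos: [0.5165, -0.1641, 0.1586]
tcp_rot: [[-0.01, 0.892, 0.452], [1.0, 0.008, 0.005], [0.001, 0.452, -0.892]]
wrist_force: [-1.5, 0.3, 6.8]
width: 0.0643
gripper_force: 55.0
```

Width 64.3 mm, so this is the large collar. Pulling.

Emit:
apply_moves([
  [0, [0, 0, -0.008], [0, 0, 0]],
  [0, [0, 0, -0.012], [0, 0, 0]],
  [0, [0, 0, -0.012], [0, 0, 0]],
  [0, [0, 0, -0.012], [0, 0, 0]],
  [0, [0, 0, -0.014], [0, 0, 0]],
  [0, [0, 0, -0.02], [0, 0, 0]],
  [0, [0, 0, -0.03], [0, 0, 0]],
  [0, [0, 0, -0.04], [0, 0, 0]],
  [0, [0, 0, -0.05], [0, 0, 0]],
  [0, [0, 0, 0], [0, 0, 0]],
])

```text
clock: 24.25
ee_pos: [0.4712, -0.165, 0.2489]
tcp_rot: [[-0.009, 0.891, 0.454], [1.0, 0.009, 0.004], [-0.001, 0.454, -0.891]]
wrist_force: [0.0, 0.0, -1.3]
width: 0.0646
gripper_force: 55.0
```

```bash
sed -i 's/^PL=np.array(\[.4125,.2022,0\])/PL=np.array([.4128,.2025,0])/' h.py
python3 - <<'E'
from h import *
s=env.state(); c=snap('scene','s12'); print(s['ee_pos'],s['width'],s['wrist_force'],s['clock'],orange(c))
D=down(8.2)
plan([(up(PL,.20),D,11,0),(up(PL,.10),D,5,0),(up(PL,.10),D,4,0)])
E
```

```text
[ 0.47122669 -0.16496362  0.24894927] 0.06458044961638111 [ 1.58355759e-02  3.24278962e-04 -1.33258182e+00] 24.25 [([366, 87, 62, 12, 121], [396.3, 91.0]), ([324, 155, 29, 32, 563], [339.4, 171.6]), ([255, 161, 13, 17, 184], [261.1, 168.4]), ([277, 179, 18, 21, 283], [286.0, 189.4])]
max mm/deg row 33.5 2.6208395601409866
max mm/deg row 20.0 0.0
max mm/deg row 0.0 0.0
[[0,[0.067,-0.013,0.003],[0.014,0.001,-0.004]],[0,[0.067,-0.012,0.004],[0.014,0.001,-0.004]],[0,[0.067,-0.011,0.005],[0.014,0.001,-0.004]],[0,[0.067,-0.01,0.005],[0.013,0.001,-0.004]],[0,[0.067,-0.009,0.006],[0.014,0.001,-0.004]],[0,[0.068,-0.007,0.006],[0.013,0.001,-0.004]],[0,[0.068,-0.006,0.007],[0.014,0.001,-0.004]],[0,[0.068,-0.005,0.007],[0.013,0.001,-0.003]],[0,[0.067,-0.005,0.008],[0.014,0.001,-0.004]],[0,[0.068,-0.003,0.008],[0.013,0.001,-0.003]]]
[[0,[0.067,-0.002,0.009],[0.014,0.0,-0.004]],[0,[0.0,0.0,0.04],[0.0,0.0,0.0]],[0,[0.0,0.0,0.04],[0.0,0.0,0.0]],[0,[0.0,0.0,0.04],[0.0,0.0,0.0]],[0,[0.0,0.0,0.04],[0.0,0.0,0.0]],[0,[0.001,0.0,0.04],[0.0,0.0,0.0]],[0,[0.0,0.0,0.0],[0.0,0.0,0.0]],[0,[0.0,0.0,0.0],[0.0,0.0,0.0]],[0,[0.0,0.0,0.0],[0.0,0.0,0.0]],[0,[0.0,0.0,0.0],[0.0,0.0,0.0]]]
```

Emit:
apply_moves([
  [0, [0.067, -0.013, 0.003], [0.014, 0.001, -0.004]],
  [0, [0.067, -0.012, 0.004], [0.014, 0.001, -0.004]],
  [0, [0.067, -0.011, 0.005], [0.014, 0.001, -0.004]],
  [0, [0.067, -0.01, 0.005], [0.013, 0.001, -0.004]],
  [0, [0.067, -0.009, 0.006], [0.014, 0.001, -0.004]],
  [0, [0.068, -0.007, 0.006], [0.013, 0.001, -0.004]],
  [0, [0.068, -0.006, 0.007], [0.014, 0.001, -0.004]],
  [0, [0.068, -0.005, 0.007], [0.013, 0.001, -0.003]],
  [0, [0.067, -0.005, 0.008], [0.014, 0.001, -0.004]],
  [0, [0.068, -0.003, 0.008], [0.013, 0.001, -0.003]],
])

```text
clock: 25.3
ee_pos: [0.4173, 0.1714, 0.203]
tcp_rot: [[-0.133, 0.99, 0.038], [0.991, 0.133, 0.006], [0.001, 0.038, -0.999]]
wrist_force: [1.5, 0.8, -1.1]
width: 0.0646
gripper_force: 55.0
```

Emit:
apply_moves([
  [0, [0.067, -0.002, 0.009], [0.014, 0, -0.004]],
  [0, [0, 0, 0], [0, 0, 0]],
  [0, [0, 0, 0.04], [0, 0, 0]],
  [0, [0, 0, 0.04], [0, 0, 0]],
  [0, [0, 0, 0.04], [0, 0, 0]],
  [0, [0, 0, 0.04], [0, 0, 0]],
  [0, [0.001, 0, 0.036], [0, 0, 0]],
  [0, [0, 0, 0], [0, 0, 0]],
  [0, [0, 0, 0], [0, 0, 0]],
  [0, [0, 0, 0], [0, 0, 0]],
])

```text
clock: 26.3
ee_pos: [0.4128, 0.2034, 0.1022]
tcp_rot: [[-0.144, 0.99, -0.002], [0.99, 0.144, 0.001], [0.001, -0.002, -1.0]]
wrist_force: [0.9, -0.6, -0.5]
width: 0.0646
gripper_force: 55.0
```

Run:
```python
from h import *
s=env.state(); w=snap('wrist','w13'); print(s['ee_pos'],s['tcp_rot'].round(3).tolist(),s['width'],s['wrist_force'],s['clock'])
print('shift to fix, tool mm',s['tcp_rot'].T@(up(PL,.074)-s['ee_pos'])*1000,proj(w,s['ee_pos']),orange(w))
```

```text
[0.41276072 0.20338678 0.10223668] [[-0.144, 0.99, -0.002], [0.99, 0.144, 0.001], [0.001, -0.002, -1.0]] 0.0645932041040059 [ 0.86894877 -0.56193797 -0.46426382] 26.3
shift to fix, tool mm [-0.90893642 -0.03398106 28.23598273] [324.99051702 258.72269859] [([275, 6, 100, 107, 5595], [323.3, 57.8]), ([257, 181, 137, 87, 4917], [325.5, 218.9]), ([280, 230, 90, 38, 2271], [324.9, 253.6]), ([274, 299, 104, 32, 2029], [324.7, 315.0])]
```

Aligned within 1 mm. I'll lower it 28 mm to about 0.074, then continue in small steps.

Emit:
apply_moves([
  [0, [0, 0, 0.014], [0, 0, 0]],
  [0, [0, 0, 0.014], [0, 0, 0]],
  [0, [0, 0, 0.012], [0, 0, 0]],
  [0, [0, 0, 0.008], [0, 0, 0]],
  [0, [0, 0, 0.005], [0, 0, 0]],
  [0, [0, 0, 0.003], [0, 0, 0]],
  [0, [0, 0, 0.001], [0, 0, 0]],
  [0, [0, 0, 0], [0, 0, 0]],
  [0, [0, 0, 0], [0, 0, 0]],
  [0, [0, 0, 0], [0, 0, 0]],
])

```text
clock: 27.35
ee_pos: [0.4124, 0.2034, 0.0733]
tcp_rot: [[-0.144, 0.99, -0.003], [0.99, 0.144, 0.0], [0.001, -0.003, -1.0]]
wrist_force: [-0.4, 0.3, -0.8]
width: 0.0646
gripper_force: 55.0
```

Emit:
apply_moves([
  [0, [0, 0, 0.002], [0, 0, 0]],
  [0, [0, 0, 0.002], [0, 0, 0]],
  [0, [0, 0, 0], [0, 0, 0]],
  [0, [0, 0, 0], [0, 0, 0]],
  [0, [0, 0, 0], [0, 0, 0]],
  [0, [0, 0, 0], [0, 0, 0]],
  [0, [0, 0, 0], [0, 0, 0]],
  [0, [0, 0, 0], [0, 0, 0]],
  [0, [0, 0, 0], [0, 0, 0]],
  [0, [0, 0, 0], [0, 0, 0]],
])

```text
clock: 28.35
ee_pos: [0.4124, 0.2034, 0.0715]
tcp_rot: [[-0.144, 0.99, -0.002], [0.99, 0.144, 0.0], [0.001, -0.002, -1.0]]
wrist_force: [-2.4, -0.4, 10.9]
width: 0.0649
gripper_force: 55.0
```

Floor contact at 11 N. Release, rise, and back away clear.

Emit:
apply_moves([
  [1, [0, 0, -0.001], [0, 0, 0]],
  [1, [0, 0, 0], [0, 0, 0]],
  [1, [0, 0, 0], [0, 0, 0]],
  [1, [0, 0, 0], [0, 0, 0]],
  [1, [0, 0, -0.01], [0, 0, 0]],
  [1, [0, 0, -0.04], [0, 0, 0]],
  [1, [0, 0, -0.07], [0, 0, 0]],
  [1, [0, 0, -0.08], [0, 0, 0]],
  [1, [0, 0, -0.08], [0, 0, 0]],
  [1, [0, 0, -0.04], [0, 0, 0]],
])

```text
clock: 29.35
ee_pos: [0.4135, 0.2035, 0.2352]
tcp_rot: [[-0.144, 0.99, 0.001], [0.99, 0.144, 0.002], [0.001, 0.001, -1.0]]
wrist_force: [-0.2, -0.3, -0.1]
width: 0.0909
gripper_force: 0.0
```

Run:
```python
from h import *
for _ in range(4): env.capture('top')
t=snap('top','t14');c=snap('scene','s14');w=snap('wrist','w14')
s=env.state(); print(s['ee_pos'],s['width'],s['clock'],s['wrist_force'])
for n,P in (('S',PS),('M',PM),('L',PL)): print(n,proj(c,up(P,.05)),proj(w,up(P,.081)))
print(orange(c),orange(t),orange(w))
a=[cv2.resize(c['img'][140:230,235:375],(560,360),interpolation=2), cv2.resize(w['img'][:,240:420],(162,360),interpolation=2)]
cv2.imwrite('pics/f.png',np.hstack(a)[:,:,::-1])
```

```text
[0.41218406 0.20307584 0.2307567 ] 0.09120322547554181 29.7 [-0.09249462 -0.51605571 -0.27124801]
S [261.06672496 169.24698575] [326.0032335   80.17047186]
M [285.84436536 189.89954757] [325.97316517 277.80370308]
L [272.92966663 179.03934164] [326.35101162 186.65109324]
[([366, 87, 62, 12, 122], [396.5, 91.0]), ([299, 96, 62, 9, 127], [330.7, 100.3]), ([255, 161, 40, 39, 695], [275.1, 180.6])] [([241, 213, 23, 23, 292], [251.4, 223.4]), ([205, 216, 26, 26, 372], [217.2, 228.8])] [([297, 47, 59, 61, 1579], [322.6, 76.7]), ([291, 144, 72, 74, 2719], [326.1, 182.2]), ([299, 233, 56, 36, 1249], [325.2, 251.2])]
```

View pics/f.png

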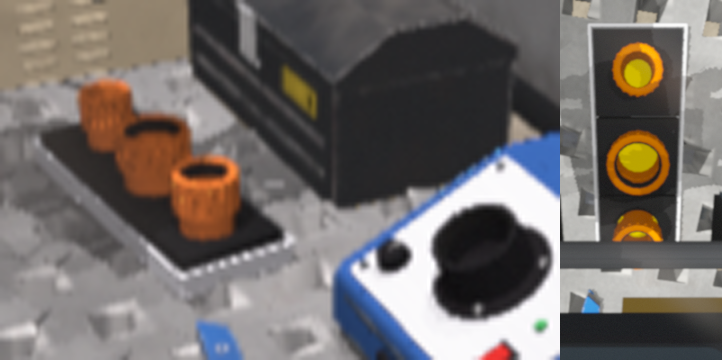

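The final view shows all three reducers standing collar up in their own pockets, at about (105,115), (153,155) and (205,195) in the crop, with the inlet empty. The magnet visible at (220,340) is still in place. The small reducer's blob box is centred at x = 326.5, as expected. Handing in.

```bash
python3 -c "
from station import env
print(env.job_done())"
```

```text
the job is handed in; nothing more can be done
None
```

The three reducers are apart, the inlet is clear, and each reducer stands upright, collar up, in the foam pocket of its own size; the job was handed in at about 30 s, no verdict came back, and the one high reading was about 50 N at the wrist when the medium reducer touched the pocket floor.

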